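Wedge the rocking casting

ROBOT

A 6-joint arm with a two-finger parallel gripper is mounted at the origin on the work surface. World frame = base frame: x ahead of the robot, y to its left, z up, the work surface at z = 0. Lengths are in m, angles in degrees, forces in N, time in s.
With the tool pointing down it reaches from about 0.325 to 0.85 m from the base axis. Payload 15.5 kg.
Tool frame: the origin (TCP) lies midway between the tips of the shut fingers; the grasp point (between the pads) lies 19 mm behind it; z points along the fingers, y is the line along which they close (so a half turn about z gives the same grasp; the last joint's range is limited). The gripper opens to 91 mm and grips with 3 to 60 N. Pads are 32 mm wide; open, the fingers measure 118 mm over their backs; the gripper's body (76 mm by 178 mm) begins 60 mm behind the grasp point.
Start: joints at [-5.472, 28.281, 77.091, -0, 74.628, -5.472], TCP at [0.625, 0, 0.214] pointing down, gripper open.
Joint ranges: [-166.48, 166.48], [-47.26, 123.95], [12.59, 153.08], [-70.14, 250.14], [6.76, 159.57], [-176.63, 176.63]. Speed limits (degrees/s): [108.29, 108.29, 147.25, 172.46, 172.46, 172.46].

INTERFACE

Orientations are given as a 3x3 rotation matrix whose columns are the frame's x, y, z axes.
In Python, from bench import ctrl gives the robot as it stands. The module is installed in compiled form; this text tells all that it offers. Calls block until the motion is done:
- ctrl.goto(position, orientation): joint-space move of the TCP to a pose.
- ctrl.move_l(position, vel=0.15, ori=None, contact_N=None): straight line of the TCP; ori=None keeps the orientation; vel is the mean speed in m/s. With contact_N (N) it stops when the force on the tool has changed by that much, and returns True; else False.
- ctrl.movej(angles): joint-space move.
- ctrl.command_gripper(opening): opening from 0.0 (shut) to 1.0 (fully open); the grip force is fixed at half the most; returns when the fingers have stopped.
- ctrl.sleep(seconds).
- ctrl.ik(position, orientation): joint angles nearest the present ones, or None.
- ctrl.read_camera(name): name is "scene" or "side" or "wrist"; returns the picture (400x640x3 uint8, blue, green, red); there is no depth.
- ctrl.camera_params(name): a dict with "fx", "fy", "cx", "cy" (pixels), "pose" (4x4, takes a point from camera to world coordinates); the wrist camera has in their place "T_tool_cam" (4x4, takes a point from camera to tool coordinates, whose origin is the TCP and whose axes are the flange's). Camera axes: x right, y up, looking along -z (the intrinsics and any distortion apply to the point x, -y, -z); pixel columns grow to the right and rows downward; lengths in m; the calibration is good to about 2 mm. The wrist camera is an equidistant fisheye: a pixel r from the principal point sees the ray r / f radians off the axis. A picture is of the moment at which its call begins: read the wrist's pose just before it. camera_params takes no time and is no camera call.
A pose or a line that the arm cannot do raises ctrl.MotionError and nothing moves.
- ctrl.sign_off(): hands the job in; it is judged then, once.
Readings, each from a call of its own:
- ctrl.current_t(): time.
- ctrl.current_q(): joint angles.
- ctrl.current_dq(): joint speeds.
- ctrl.current_effort(): joint torques, N m.
- ctrl.current_tool_pos(): TCP position.
- ctrl.current_eef_rot(): TCP orientation.
- ctrl.current_contact_force(): force on the tool from outside, world axes, zero at the start.
- ctrl.current_wrist_torque(): the same for the moment, N m.
- ctrl.current_grip_width(): opening from 0.0 (shut) to 1.0 (fully open).
- ctrl.current_grasp_force(): force on a finger pad.
Only numpy, scipy, OpenCV 4.12 (cv2) and the standard library are available. Lean on these libraries where they do the work, as an engineer would, in place of code of your own. Each camera call takes 0.05 s, during which the arm holds its last target. There are 200 camera calls.

TASK

The iron casting on the bench rocks because the foot under its round-bossed corner is too short. Press down on that boss with a fingertip to feel the casting rock and let it come back level, then push the wooden wedge along the bench, thin edge first, under the short foot until it is snug, without lifting anything, shoving the casting out of place or disturbing the other things. Test by pressing firmly on the boss again (push the wedge further if it still rocks), and finish while still holding the boss pressed down with the casting level and standing on the wedge.

Things in the scene. Friction and masses are not known exactly. Their poses are not given: they have to be found in the camera images.
- casting: Dark iron X-shaped bearing carrier, 3.6 kg, loose. Origin on the bench under its centre, z up. Pads 44 mm square, tops 38 mm up, at x +-78, y +-58 mm, feet 30 mm square at x +-80, y +-60. Central hub 90 mm across, 96 mm high, yellow tape on its rim. Corner (-80, +60) has a round boss and the short foot; the opposite corner a square block 22 mm tall. Stands level alone, tilt 0.
- boss: Round steel boss on the casting's short corner, part of it, 34 mm across, 10 mm high. Origin at its underside's centre, axes as the casting's. Pressed with about 2.5 to 4 N, the casting rocks over the diagonal of the two next corners until the short foot touches the bench (boss 8 mm lower, tilt 0.09 rad); let go, it comes back level.
- boss_top (a point): Centre of the boss's flat top, 48 mm above the bench when level. Press here.
- short_foot (a point): Centre of the underside of the short foot (30 mm square), 10 mm above the bench when level; the other three feet reach the bench through round buttons 16 mm across. Its outer face, from which the wedge comes, is 15 mm from here towards the casting's +y.
- wedge: Wooden wedge on the bench, 90 mm long (x), 88 wide (y), 90 g. Origin: centre of underside; +x to the thin edge (2 mm, at x = +45), upright back at x = -45 mm, 20 mm high, straight slope. Starts on the casting's +y side, 80 to 120 mm from snug, pointing roughly along its -y. Snug with its origin about 5 mm outside the foot's outer face; there 6 to 10 N of push is enough; friction keeps it.
- tape_roll: Bystander: roll of masking tape lying flat, 90 mm across, 24 mm high; origin under its centre.
- wrench: Bystander: steel wrench lying on the bench to the right of the casting, about 200 mm long; origin within its length.
- can: Bystander: grey metal can, 66 mm across, 110 mm high; origin under its centre.
Mind the look-alikes: they are no part of the job. What is shaped like the wedge but pink or red is not meant.

How it is judged (in metres and radians):
On the way:
1. the boss is pressed by the fingers and the casting rocks down (tilt over 0.05 rad) (angle between casting's own z axis and vertical above 0.05 rad and contact force between the fingers and boss above 0.5 N), for 0.1 s.
At the end, for the whole second after the job is handed in: The fingers press on the boss with more than 4 N, and the casting neither rocks nor moves: it is within 0.02 rad of level and carried by the wedge (contact over 0.3 N), which lies on the bench under the short foot (its origin within 45 mm of the foot's centre), no longer touched by the fingers (contact force between the fingers and boss above 4 N and contact force between wedge and casting above 0.3 N and angle between casting's own z axis and vertical below 0.02 rad and horizontal distance between wedge and short_foot below 0.045 m and contact force between the fingers and wedge below 0.1 N and height (world z) of wedge below 0.006 m and linear speed of each of casting, wedge below 0.02 m/s); the arm keeps its last pose, push and grip.
It fails at once if the wedge is lifted or tipped up (12 mm, 0.3 rad) (height (world z) of wedge above 0.012 m or angle between wedge's own z axis and vertical above 0.3 rad).
It fails at once if the casting is lifted or tipped over (20 mm, 0.2 rad) (height (world z) of casting above 0.02 m or angle between casting's own z axis and vertical above 0.2 rad).
It fails at once if the casting is shoved more than 40 mm out of place (distance of casting from where it was at the start of the episode above 0.04 m).
It fails at once if a bystander is disturbed (moved 30 mm) (distance of any of tape_roll, wrench, can from where it was at the start of the episode above 0.03 m).
It also fails if it takes over 56 s, if anything falls off the work surface, if the arm or the gripper's body presses on something with over 40 N, if the wrist force passes 120 N, or if a joint passes its speed limit or range.

## Working session

There is one attempt and no reset: what is moved stays moved. The work goes in short steps, each a Python script; the robot and the scene stay as the last script left them, time stands still between calls to the robot, and variables do not carry over. Pictures are saved under pics/ and viewed, at most 10 in all, crops included, and the job is handed in when it is done.

```bash
mkdir -p pics; python3 - <<'E'
from bench import ctrl
import cv2,numpy as np
a=[ctrl.read_camera(n) for n in("scene","side","wrist")]
for n,i in zip("scene side wrist".split(),a): cv2.imwrite(f"pics/{n}0.png",i)
np.set_printoptions(precision=4,suppress=True)
for n in("scene","side","wrist"): print(n,ctrl.camera_params(n))
print(ctrl.current_eef_rot(),ctrl.current_t(),ctrl.current_contact_force())
E
```

```text
scene {'fx': 465.0679714604239, 'fy': 465.0679714604239, 'cx': 317.6475179845879, 'cy': 202.18007767688775, 'pose': array([[ 0.6114, -0.4639,  0.6411,  1.2563],
       [ 0.7913,  0.3636, -0.4916, -0.5989],
       [-0.0051,  0.8078,  0.5894,  0.6891],
       [ 0.    ,  0.    ,  0.    ,  1.    ]])}
side {'fx': 458.88555537242104, 'fy': 458.88555537242104, 'cx': 317.82708202547474, 'cy': 203.3923199639212, 'pose': array([[ 0.8431,  0.2771, -0.4608,  0.08  ],
       [-0.5374,  0.4035, -0.7405, -0.8972],
       [-0.0193,  0.872 ,  0.4891,  0.6074],
       [ 0.    ,  0.    ,  0.    ,  1.    ]])}
wrist {'fx': 309.70691628693146, 'fy': 309.70691628693146, 'cx': 317.5585546115876, 'cy': 201.17770988475974, 'T_tool_cam': array([[-0.0002,  0.9683,  0.2499,  0.0697],
       [ 1.    ,  0.0001,  0.0005,  0.0008],
       [ 0.0004,  0.2499, -0.9683, -0.1706],
       [ 0.    ,  0.    ,  0.    ,  1.    ]])}
[[ 0.      1.     -0.0009]
 [ 1.     -0.      0.0001]
 [ 0.0001 -0.0009 -1.    ]] 0.15 [ 0.0888 -0.1878 -0.0093]
```

View pics/scene0.png

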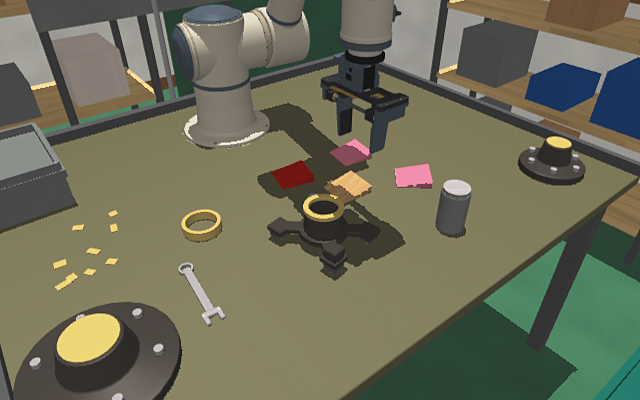

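View pics/side0.png

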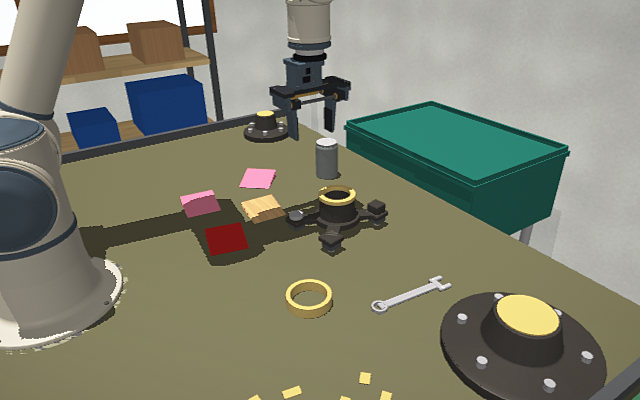

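View pics/wrist0.png

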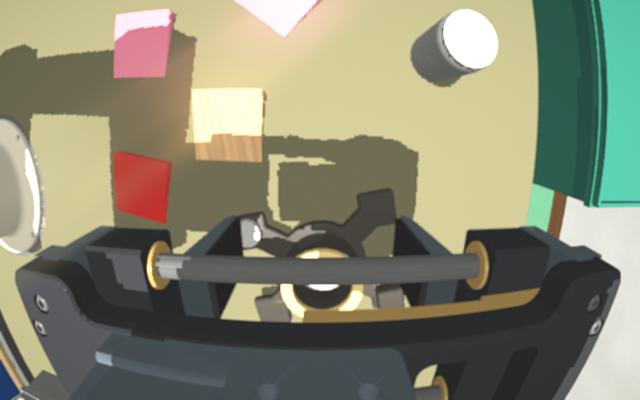

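The wanted wedge is the plain wood one: wrist (228,124), scene (350,185), side (262,207). The look-alikes are dark red at wrist (142,187), pink at wrist (145,42) and pink at wrist (280,10). The bright boss is at wrist (250,232) and side (297,215), with the hub rim ring beside it. The square block is at side (376,207).

```bash
cat > h.py <<'E'
from bench import ctrl
import cv2,numpy as np
np.set_printoptions(precision=4,suppress=True)
def wpose():
    T=np.eye(4);T[:3,:3]=ctrl.current_eef_rot();T[:3,3]=ctrl.current_tool_pos()
    return T@ctrl.camera_params("wrist")["T_tool_cam"]
def ray(name,uv,P=None):
    c=ctrl.camera_params(name);a=np.array([(uv[0]-c["cx"])/c["fx"],(uv[1]-c["cy"])/c["fy"]])
    if name=="wrist":
        r=np.hypot(*a);s=np.sin(r)/r if r>1e-9 else 1
        d=np.array([a[0]*s,-a[1]*s,-np.cos(r)])
    else: P=c["pose"];d=np.array([a[0],-a[1],-1])
    d=P[:3,:3]@d
    return P[:3,3],d/np.linalg.norm(d)
def onz(r,z): return r[0]+r[1]*(z-r[0][2])/r[1][2]
def tri(rs):
    A=sum(np.eye(3)-np.outer(d,d) for o,d in rs);b=sum((np.eye(3)-np.outer(d,d))@o for o,d in rs)
    p=np.linalg.solve(A,b);return p,max(np.linalg.norm(np.cross(p-o,d)) for o,d in rs)
def shot(fn):
    P=wpose();i=ctrl.read_camera("wrist");cv2.imwrite(fn,i);np.save(fn+".npy",P);return i,P
E
python3 - <<'E'
from h import *
P=wpose();np.save("pics/wrist0.png.npy",P)
b=ray("wrist",(250,232),P)
print(onz(b,.048),tri([b,ray("side",(297,215))]))
w=ray("wrist",(228,124),P);print(onz(w,.011),tri([w,ray("side",(262,207)),ray("scene",(350,185))]))
R=ctrl.current_eef_rot()
ctrl.goto([.56,-.12,.30],R);i,P=shot("pics/w1.png")
cv2.imwrite("pics/w1c.png",cv2.resize(i[0:300,120:520],None,fx=2,fy=2))
print(ctrl.current_t())
E
```

```text
[ 0.5459 -0.0544  0.048 ] (array([ 0.5432, -0.0573,  0.0393]), np.float64(0.0006564237131540855))
[0.5153 0.0711 0.011 ] (array([0.5133, 0.0739, 0.0117]), np.float64(0.003508863591519996))
0.8917
```

View pics/w1c.png

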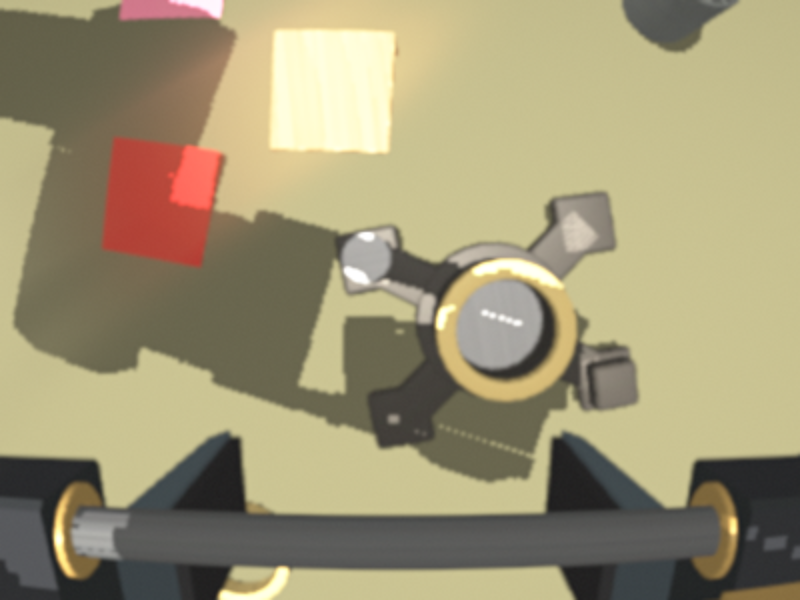

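The crop from above shows the boss at crop (366,257), the rim ring at (507,330), the square block at (611,381), and the free pads at (583,222) and (400,417). The wood wedge has corners (275,30), (395,32), (388,153) and (270,149), with its thin edge facing the boss.

```bash
python3 - <<'E'
from h import *
P=np.load("pics/w1.png.npy");P0=np.load("pics/wrist0.png.npy")
f=lambda c:ray("wrist",(c[0]/2+120,c[1]/2),P)
b=f((366,257));print("boss",onz(b,.048),tri([b,ray("wrist",(250,232),P0)]),tri([b,ray("side",(297,215))]))
h=f((507,330));H=onz(h,.096);print("hub",H,tri([h,ray("side",(337.5,193)),ray("scene",(323,207))]))
blk=onz(f((611,381)),.060);p2=onz(f((583,222)),.038);p3=onz(f((400,417)),.038);bo=onz(b,.048)
M=np.array([[-80,60],[80,-60],[78,58],[-78,-58],[0,0]])/1e3;W=np.array([bo,blk,p2,p3,H])[:,:2]
A,_=cv2.estimateAffinePartial2D(M,W,ransacReprojThreshold=.05);s=np.hypot(A[0,0],A[1,0])
print("casting",A,s,np.degrees(np.arctan2(A[1,0],A[0,0])),"res",W-(M@A[:,:2].T+A[:,2]))
# wedge
i=cv2.imread("pics/w1.png");roi=cv2.cvtColor(i,cv2.COLOR_BGR2HSV)[:,:,:]
bgr=i.astype(int);m=((bgr[:,:,2]>230)&(bgr[:,:,1]>200)).astype(np.uint8)
m=cv2.morphologyEx(m,cv2.MORPH_OPEN,np.ones((3,3),np.uint8))
cs=[c for c in cv2.findContours(m,0,2)[0] if cv2.contourArea(c)>500]
for c in cs:
  a=cv2.approxPolyDP(c,5,True)[:,0];print(cv2.contourArea(c),a.tolist())
C=[(275,30),(395,32),(388,153),(270,149)]
for c,z in zip(C,(.02,.02,.002,.002)): print(onz(f(c),z))
E
```

```text
boss [ 0.5406 -0.0577  0.048 ] (array([ 0.5413, -0.0586,  0.0347]), np.float64(0.0015171931504739064)) (array([ 0.541 , -0.0582,  0.0405]), np.float64(0.0008329523191489315))
hub [ 0.6292 -0.1009  0.096 ] (array([ 0.6296, -0.1025,  0.0932]), np.float64(0.0011997906947300886))Traceback (most recent call last):
  File "<stdin>", line 8, in <module>
cv2.error: OpenCV(4.12.0) /io/opencv/modules/calib3d/src/ptsetreg.cpp:1108: error: (-215:Assertion failed) count >= 0 && to.checkVector(2) == count in function 'estimateAffinePartial2D'
```

```bash
python3 - <<'E'
from h import *
P=np.load("pics/w1.png.npy")
f=lambda c:ray("wrist",(c[0]/2+120,c[1]/2),P)
H=onz(f((507,330)),.096);bo=onz(f((366,257)),.048)
blk=onz(f((611,381)),.060);p2=onz(f((583,222)),.038);p3=onz(f((400,417)),.038)
M=np.array([[-80,60],[80,-60],[78,58],[-78,-58],[0,0]])/1e3;W=np.array([bo,blk,p2,p3,H])[:,:2].copy()
A,_=cv2.estimateAffinePartial2D(M[:,None].astype(np.float32),W[:,None].astype(np.float32),ransacReprojThreshold=.05);s=np.hypot(A[0,0],A[1,0])
print("casting",A,s,np.degrees(np.arctan2(A[1,0],A[0,0])),"res",W-(M@A[:,:2].T+A[:,2]))
C=[(275,30),(395,32),(388,153),(270,149)]
Q=np.array([onz(f(c),z) for c,z in zip(C,(.02,.02,.002,.002))]);print(Q)
back=(Q[0]+Q[1])/2;thin=(Q[2]+Q[3])/2;d=(thin-back)[:2];print("wedge c",(back+thin)/2,"len",np.hypot(*d),"dir",np.degrees(np.arctan2(d[1],d[0])))
print("widths",np.linalg.norm(Q[0]-Q[1]),np.linalg.norm(Q[2]-Q[3]))
# height of the wedge back from the first wrist view: top edge and bottom of it
P0=np.load("pics/wrist0.png.npy")
E
```

```text
casting [[ 0.9562 -0.1883  0.628 ]
 [ 0.1883  0.9562 -0.1003]] 0.9746097626689927 11.139315272897719 res [[ 0.0004  0.0004]
 [-0.0029  0.002 ]
 [ 0.002   0.0005]
 [-0.0006 -0.0023]
 [ 0.0012 -0.0006]]
[[0.4718 0.1173 0.02  ]
 [0.5604 0.1119 0.02  ]
 [0.555  0.0206 0.002 ]
 [0.4659 0.0265 0.002 ]]
wedge c [0.5133 0.0691 0.011 ] len 0.091228190523307 dir -93.53247260736607
widths 0.0886952233055357 0.08932550980908101
```

Everything checks out: casting centre (0.628,-0.100), yaw 11°, foot about (0.5395,-0.057); wedge centre (0.513,0.069), measured 91 mm long and 89 mm wide against the stated 90 x 88. Next is the first press.

```bash
cat >> h.py <<'E'
def Rz(deg): # tool y along casting x, pointing down
    c,s=np.cos(np.radians(deg)),np.sin(np.radians(deg));return np.array([[-s,c,0],[c,s,0],[0,0,-1.]])
YAW=11.1
BOSS=np.array([.540,-.0575])
E
python3 - <<'E'
from h import *
R=Rz(YAW);ctrl.command_gripper(0)
ctrl.goto([*BOSS,.09],R);f0=ctrl.current_contact_force()
print("hit",ctrl.move_l([*BOSS,.035],vel=.03,contact_N=1.5),ctrl.current_tool_pos(),ctrl.current_contact_force()-f0)
z=ctrl.current_tool_pos()[2]
for k in range(1,5):
    ctrl.move_l([*BOSS,z-.0018*k],vel=.02);print(ctrl.current_tool_pos()[2],ctrl.current_contact_force()-f0)
ctrl.sleep(.3);print(ctrl.current_contact_force()-f0)
i,P=shot("pics/press.png");cv2.imwrite("pics/press_side.png",ctrl.read_camera("side"))
ctrl.move_l([*BOSS,.056],vel=.03);ctrl.move_l([*BOSS,.10]);print(ctrl.current_contact_force()-f0,ctrl.current_t())
a=cv2.imread("pics/press_side.png");b=ctrl.read_camera("side")
cv2.imwrite("pics/ps.png",cv2.resize(np.hstack([a[150:270,270:410],b[150:270,270:410]]),None,fx=2.8,fy=2.8))
E
```

```text
hit True [ 0.5394 -0.0574  0.0472] [-0.2216 -0.8249  0.3061]
0.045243010206392306 [ 0.5396 -1.3486  0.1266]
0.04344839186567452 [-0.2753 -1.7558  4.2409]
0.04165115994588202 [ 0.2777 -0.5247  0.1543]
0.04047819366582824 [-3.8791  1.7439 14.6998]
[-3.3806  1.4081 14.4024]
[-0.8719 -0.7411 -0.0217] 6.9667
```

View pics/ps.png

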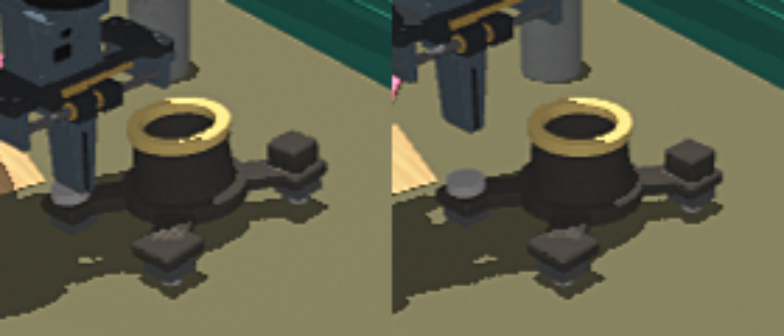

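The left half shows the boss pressed and the casting tilted. The right half shows it back level after release. Next I steer the wedge with two half-open fingers.

```bash
cat >> h.py <<'E'
def tcp_for(c,yaw,off=.061): # wedge centre, heading -90+yaw
    R=Rz(yaw);return np.array([*(np.array(c)+off*R[:2,0]),.008]),R
C0=np.array([.5133,.0691]);Y0=-3.5;CT=np.array([.5362,-.0378])
E
python3 - <<'E'
from h import *
ctrl.command_gripper(.5)
p,R=tcp_for(C0,Y0,.078);q=p.copy();q[2]=.12
ctrl.goto([.54,-.0,.14],Rz(Y0));ctrl.goto(q,R);ctrl.move_l(p,vel=.12)
f0=ctrl.current_contact_force()
p,R=tcp_for(C0,Y0,.056);print("touch",ctrl.move_l(p,vel=.03,contact_N=1.0))
off=(ctrl.current_tool_pos()[:2]-C0)@Rz(Y0)[:2,0];print("off",off)
for s in (.12,.24,.36,.48,.60):
    y=Y0+(YAW-Y0)*min(1,s/.48);p,R=tcp_for(C0+(CT-C0)*s,y);ctrl.move_l(p,vel=.05,ori=R)
    print(s,ctrl.current_tool_pos(),ctrl.current_contact_force()-f0)
i,P=shot("pics/w2.png");print(ctrl.current_t())
s=ctrl.read_camera("side");cv2.imwrite("pics/c2.png",np.hstack([i[:300,100:500],cv2.resize(s[130:280,200:400],(400,300))]))
E
```

```text
touch False
off 0.05602576826681202
0.12 [0.5159 0.1173 0.008 ] [ 0.844   0.739  -0.9427]
0.24 [0.5148 0.1045 0.008 ] [ 1.4143  0.2319 -0.339 ]
0.36 [0.5137 0.0913 0.008 ] [ 0.9012  0.0418 -0.7638]
0.48 [0.5126 0.0779 0.008 ] [ 0.3897 -0.2187 -0.6638]
0.6 [0.5154 0.0645 0.008 ] [ 0.7252 -0.4107 -1.628 ]
12.9167
```

View pics/c2.png

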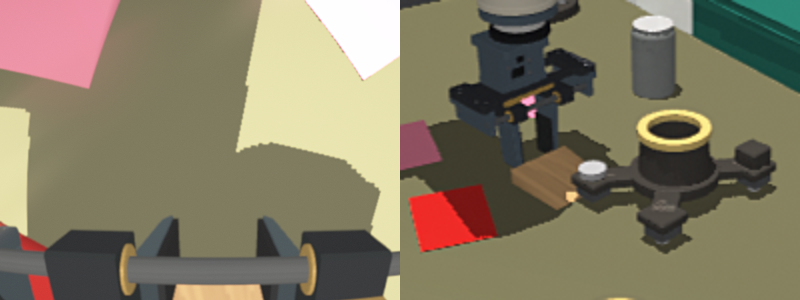

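The wedge is aligned behind the two fingers, with its thin edge just at the short foot. Pushing on until it is snug.

```bash
python3 - <<'E'
from h import *
R=Rz(YAW);f0=ctrl.current_contact_force()
for s in np.arange(.68,1.25,.04):
    p,_=tcp_for(C0+(CT-C0)*s,YAW);h=ctrl.move_l(p,vel=.03,ori=R,contact_N=7)
    t=ctrl.current_tool_pos();f=ctrl.current_contact_force()-f0
    print(round(s,2),h,t,f,"dist to foot",(t[:2]-[.5395,-.0573])@R[:2,0])
    if h or f@R[:,0]>6: break
print(ctrl.current_t())
s=ctrl.read_camera("side");c=ctrl.read_camera("scene");cv2.imwrite("pics/c3.png",np.hstack([cv2.resize(c[150:290,240:430],(400,300)),cv2.resize(s[130:280,200:400],(400,300))]))
E
```

```text
0.68 False [0.5172 0.0561 0.008 ] [ 1.8759  0.2285 -0.4615] dist to foot 0.11552645744962974
0.72 False [0.5181 0.0518 0.008 ] [ 1.2482  0.3346 -0.1127] dist to foot 0.11118896354522843
0.76 False [0.519  0.0475 0.008 ] [1.4489 0.1282 0.5316] dist to foot 0.10680590582919704
0.8 False [0.5199 0.0433 0.008 ] [2.2096 0.1041 0.0804] dist to foot 0.10245600520964283
0.84 False [0.5208 0.039  0.008 ] [ 1.8136 -0.2681 -0.0022] dist to foot 0.09805320785423892
0.88 False [0.5218 0.0347 0.008 ] [ 1.988  -0.9733  0.8801] dist to foot 0.09365490977353083
0.92 False [0.5227 0.0304 0.008 ] [ 0.4906 -0.7721 -0.6016] dist to foot 0.08930981746275653
0.96 False [0.5236 0.0261 0.008 ] [ 1.079  -1.1526 -0.3298] dist to foot 0.08493506596754276
1.0 True [0.5241 0.0223 0.0078] [1.8191 2.0674 0.8438] dist to foot 0.08106748908522911
15.675
```

View pics/c3.png

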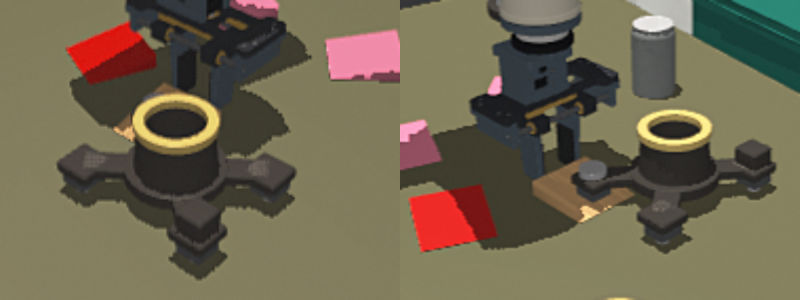

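The wedge is under the foot, at the distance expected for snug (81 mm). I'll seat it a touch firmer, back off and test.

```bash
python3 - <<'E'
from h import *
R=Rz(YAW);t=ctrl.current_tool_pos();p=np.array([t[0],t[1],.008])
for k in range(6):
    f=ctrl.current_contact_force();print(ctrl.current_tool_pos(),f)
    if f@R[:,0]>7.5: break
    p=p-R[:,0]*.0007;ctrl.move_l(p,vel=.01);ctrl.sleep(.1)
ctrl.move_l(ctrl.current_tool_pos()+R[:,0]*.03+[0,0,.002],vel=.08);t=ctrl.current_tool_pos()
ctrl.move_l([t[0],t[1],.12]);ctrl.command_gripper(0)
ctrl.goto([*BOSS,.10],R);i,P=shot("pics/w4.png");ctrl.move_l([*BOSS,.06]);f0=ctrl.current_contact_force()
print("hit",ctrl.move_l([*BOSS,.036],vel=.02,contact_N=1.5),ctrl.current_tool_pos(),ctrl.current_contact_force()-f0)
z=ctrl.current_tool_pos()[2]
for k in range(1,8):
    ctrl.move_l([*BOSS,z-.0007*k],vel=.01);ctrl.sleep(.1);f=ctrl.current_contact_force()-f0;print(ctrl.current_tool_pos()[2],f)
    if f[2]>9: break
print(ctrl.current_t())
s=ctrl.read_camera("side");c=ctrl.read_camera("scene");cv2.imwrite("pics/c5.png",np.hstack([cv2.resize(c[150:290,240:430],(400,300)),cv2.resize(s[130:280,200:400],(400,300))]))
E
```

```text
[0.524  0.0223 0.0077] [0.2698 1.1382 0.8509]
[0.5239 0.0219 0.0078] [-0.2301  6.7986 -1.8458]
[0.5239 0.0215 0.0078] [-0.5307  8.9045 -0.7086]
hit True [ 0.54   -0.0576  0.0482] [-1.4233 -0.0641  7.308 ]
0.048121528141171314 [-5.6941  0.5479 19.6506]
20.725
```

View pics/c5.png

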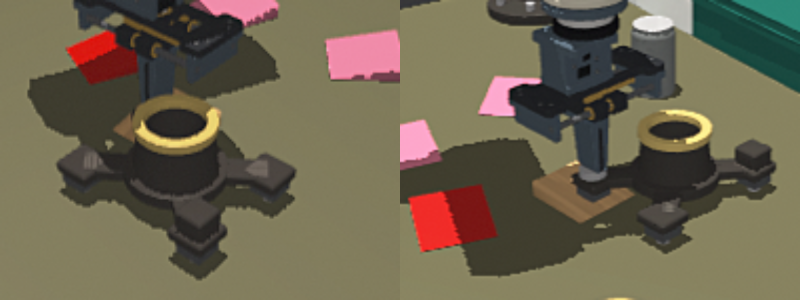

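Under 20 N the boss stays at 48.1 mm, so the casting is level and no longer rocks, and the fingers are clear of the wedge. I'll check that the hold is steady before handing in.

```bash
python3 - <<'E'
from h import *
for k in range(4):
    ctrl.sleep(.3);print(ctrl.current_tool_pos(),ctrl.current_contact_force())
if ctrl.current_contact_force()[2]>7 and ctrl.current_tool_pos()[2]>.0465: print(ctrl.sign_off())
E
```

```text
[ 0.54   -0.0575  0.0481] [-4.1138  1.0777 20.8963]
[ 0.54   -0.0575  0.0481] [-5.1408  0.7837 19.4375]
[ 0.5401 -0.0575  0.0482] [-5.3005  1.3501 20.1196]
[ 0.54   -0.0575  0.0481] [-3.9979  2.019  20.6604]
the job is handed in; nothing more can be done
None
```

The job is handed in, result not reported: the casting rocked on the first press and came back level, the wedge went snug under the short foot at about 9 N of push, and at hand-in the boss was held at about 20 N, steady at 48 mm (level), with the fingers clear of the wedge.

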